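# Seat the mixing jar on the leaning splined drive

### The arm

A 6-joint arm with a two-finger parallel gripper is mounted at the origin on the work surface. World frame = base frame: x ahead of the robot, y to its left, z up, the work surface at z = 0. Lengths are in m, angles in rad, forces in N, time in s.
With the tool pointing down it reaches from about 0.4 to 0.825 m from the base axis. Payload 7 kg.
Tool frame: the origin (TCP) lies on the centre line of the jaws, within the pads' length; the fingertips stand 22 mm ahead of it and the grasp point (between the pads) lies 3 mm ahead of it; z points along the fingers, y is the line along which they close (so a half turn about z gives the same grasp; the last joint's range is limited). The gripper opens to 88 mm and grips with 3 to 60 N. Pads are 19 mm wide; open, the fingers measure 130 mm over their backs; the gripper's body (78 mm by 193 mm) begins 47 mm behind the grasp point.
Start: joints at [1.465, 0.359, 0.012, 0, -1.224, -0.288], TCP at [0.259, 0.623, 0.249] pointing down, gripper open.
Joint ranges: [-3.07, 3.07], [-1.43, 2.12], [-1.02, 1.25], [-3.03, 1.67], [-3.05, -0], [-3.03, 3.03]. Speed limits (rad/s): [2.39, 2.39, 3.01, 3.14, 3.14, 3.14].

### API

Orientations are given as [roll, pitch, yaw] about the fixed x, y, z axes, in that order (R = Rz(yaw) Ry(pitch) Rx(roll)).
In Python, from station import monitor, viewer, order gives the robot as it stands. The module is installed in compiled form; this text tells all that it offers.
- The arm moves only by the tool servo_tool, never from a script. Its argument "targets" is a list of rows, each an object with "angular": the turn, a rotation vector about the tool's x, y, z in degrees, a list of three; "xyz": the shift along the tool's x, y, z in cm, a list of three; "claw": the finger opening in cm, from 0 to 8.76. A call has 1 to 20 rows; each row shifts and turns the commanded pose from where the row before left it, along the tool's axes as they then stand; what a row does not reach is not made up. A row lasts 1/10 s, in which the tool goes at most 50 mm and 8.59 degrees, less where a joint would pass 70% of its speed; a pose out of reach is approached as far as the arm can. A call is refused whole if a number of a shift passes 5 or a number of a turn 8.59, either way. A call with a gripper value outside its range is refused whole. The fingers move at their own pace and stop on an object; "force" is the grip in N (left out, the last holds). Time passes only in rows, so rows that do not move let the fingers close. It gives the time, the measured TCP pose, the force, the opening and the grip force at its end, in the units of the state.
- monitor.get_state(): the state, without advancing time (a new reading comes with each control period).
- viewer.grab_frame(name): name is "scene" or "top" or "wrist"; returns a dict with "color" (384x512x3 uint8, blue, green, red), "fovy" (degrees; the focal length in pixels is half the picture's height over the tangent of half this angle, whatever the lens; pixels are square), "cx", "cy" (the principal point, pixels), "k1" (the pictures are not rectified: a ray, as slopes to the right and down, at radius r is drawn at 1 + k1 r^2 times it, then the intrinsics apply), "R" (3x3) and "t" (3): a world point X has camera coordinates R X + t. Camera axes: x right, y down, z forward; pixel columns grow to the right and rows downward; lengths in m; the calibration is good to about 2 mm. A picture is of the moment at which its call begins. There is no depth.
- order.job_done(): hands the job in; it is judged then, once.
The state is a dict: "t": time; "q": joint angles; "qd": joint speeds; "joint_efforts": joint torques, N m; "eef_pos": TCP position; "ee_rot": TCP orientation; "force": force on the tool from outside, world axes, zero at the start; "moment": the same for the moment, N m; "width": finger opening in m; "gripper_force": force on a finger pad.
Only numpy, scipy, OpenCV 4.12 (cv2) and the standard library are available. Lean on these libraries where they do the work, as an engineer would, in place of code of your own. Each camera call takes 0.05 s, during which the arm holds its last target. There are 200 camera calls.

### The job

Take the amber mixing jar and fit its splined socket onto the leaning drive shaft of the bench mixer, turning it to and fro under light pressure until the teeth mesh and it goes fully home on the drive plate. Let go of it, then press the mixer's green start button fully down, leaving the jar home and the other things on the bench where they stand.

Things in the scene. Friction and masses are not known exactly. Their poses are not given: they have to be found in the camera images.
- amber_jar_center (a point): Loose closed mixing jar, upright on the worktop, 0.2 to 0.45 kg: amber glass body on a grey foot, white cap. Round, 94 mm high, 56 mm in diameter from the underside to 74 mm up; cap 46 mm in diameter, 79 to 94 mm up. Point on its axis at half height, 47 mm above the underside; z runs from foot to cap. Grip the body 35 to 70 mm above the underside.
- amber_jar_socket (a point): Mouth of the amber jar's splined socket, at the centre of its underside, open below; axes as the jar's. Socket 29 mm deep, 31 mm across, with six inward teeth 60 degrees apart, 4 mm wide, beginning 2 mm inside the mouth, leaving a 20.6 mm bore between their crests. One tooth stands on the x axis.
- drive_seat (a point): Centre of the top of the mixer's round steel drive plate (60 mm diameter, on a white 92 mm motor head), where the jar's underside comes to rest, 100 mm above the worktop. z runs out along the shaft, leaning 30 degrees from vertical, to the left seen from the robot (exact way as given); y is level, roughly away from the robot. Fixed: does not turn with the shaft. The jar stays on by its weight.
- shaft_tip (a point): End of the splined shaft, on its axis, 26 mm out from the plate; axes as drive_seat. Core 18 mm in diameter, tapering to 10 mm over the last 5 mm; six flat-ended teeth 60 degrees apart, 18 mm high from the plate, 4 mm wide, 28 mm over the crests. Their angle about the shaft differs each time and is not told. In mesh there are 7 degrees of play either way; out of mesh the jar stops 16 mm short.
- mixer: The bench mixer, fixed to the worktop; origin on the worktop straight below drive_seat, -x the way the shaft leans, y roughly away from the robot. White base 30 mm high, from -80 to 120 mm along x and 75 mm either way along y; on its -y side the start button's console. Its gearbox holds the shaft, which turns only under more than 0.35 N m.
- start_top (a point): Top centre of the green start button, 32 mm in diameter, on the mixer's low console, on the robot's side of the shaft (mixer frame x -20, y -150 mm), the top about 55 mm above the worktop, facing straight up. Spring return.
- start (a joint): Travel of the start button in m: 0 released, 0.006 fully down; fully down takes about 5 N.
- clear_jar_center (a point): Bystander: clear glass mixing jar of the same shape and size as the amber jar (56 mm diameter, 94 mm high), standing upright on the worktop; point at its centre, 47 mm above its underside. Not to be used or disturbed
- green_jar_center (a point): Bystander: green glass mixing jar of the same shape and size as the amber jar (56 mm diameter, 94 mm high), standing upright on the worktop; point at its centre, 47 mm above its underside. Not to be used or disturbed
- mortar_in (a point): Bystander: white ceramic mortar bowl, 84 mm across, 45 mm high; point at the centre of its inner floor.
- pestle: Bystander: white pestle lying on the worktop, 115 mm long along x, 24 mm thick; origin at its underside.
- dropper_a: Bystander: small amber bottle with white cap, 38 mm diameter, 85 mm high; origin at the centre of its underside.
- dropper_b: Bystander: small amber bottle like the other; origin at the centre of its underside.
- cylinder: Bystander: small glass measuring cylinder on a 48 mm foot, 116 mm high; origin at the centre of its underside.

How it is judged:
By the outcome, as a careful person would: the job done as asked, in the order asked, and still so for the second after the job is handed in, with the robot touching nothing.
It also fails if it takes over 61 s, if anything falls off the work surface, if the arm or the gripper's body presses on something with over 40 N, if the wrist force passes 120 N, or if a joint passes its speed limit or range.

## Working session

There is one attempt and no reset: what is moved stays moved. The work goes in short steps, Python scripts to look and compute and a tool call to move; the robot and the scene stay as the last step left them, time stands still between calls to the robot, and variables do not carry over. Pictures are saved under pics/ and viewed, at most 10 in all, crops included, and the job is handed in when it is done.

Besides the shell and the picture viewer there is one more tool, called by a JSON object that holds its "op" and its "data", one argument or row to a line. servo_tool: Moves the arm, as the interface text tells. Its arguments: {"type":"object","properties":{"targets":{"type":"array"},"force":{"type":"number"}},"required":["targets"]}

```bash
mkdir -p pics; cat > h.py <<'E'
import numpy as np,cv2
from station import monitor,viewer,order
from scipy.spatial.transform import Rotation as Ro
def grab(n,name):
    f=viewer.grab_frame(n); cv2.imwrite(f'pics/{name}.png',f['color']); np.save(f'pics/{name}.npy',f,allow_pickle=True); return f
def load(name): return np.load(f'pics/{name}.npy',allow_pickle=True).item()
def ray(f,u,v):
    F=192/np.tan(np.radians(f['fovy'])/2)
    d=np.array([(u-f['cx'])/F,(v-f['cy'])/F]); s=d.copy()
    for _ in range(20): s=d/(1+f['k1']*(s@s))
    R=np.array(f['R']);t=np.array(f['t'])
    w=R.T@np.array([s[0],s[1],1]); return -R.T@t,w/np.linalg.norm(w)
def onz(f,u,v,z):
    o,w=ray(f,u,v); return o+w*(z-o[2])/w[2]
def proj(f,X):
    F=192/np.tan(np.radians(f['fovy'])/2)
    c=np.array(f['R'])@np.array(X)+np.array(f['t']); s=c[:2]/c[2]
    return s*(1+f['k1']*(s@s))*F+[f['cx'],f['cy']]
E
python3 - <<'E'
from h import *
a=[grab(n,n+'0') for n in('scene','top','wrist')]
for f in a: print(f['fovy'],f['cx'],f['cy'],f['k1'],-np.array(f['R']).T@f['t'])
print(monitor.get_state())
cv2.imwrite('pics/all.png',np.hstack([a[0]['color'],a[1]['color']])[:, :])
E
```

```text
54.439370656950395 253.66593884428988 195.59384425143475 0.04313639117331862 [ 1.32470104 -0.33536135  0.7090562 ]
42.50061626054908 259.8899282010308 190.05222808172263 -0.1822696121703978 [ 0.48097174 -0.02770093  1.69020516]
71.63084612123777 254.93899530856643 192.52113075506256 -0.006342324433771187 [0.32606561 0.59478036 0.38333445]
{'t': 0.15, 'q': array([ 1.46512739e+00,  3.59249229e-01,  1.12715466e-02, -2.30647946e-04,
       -1.22409958e+00, -2.88083306e-01]), 'qd': array([-1.93110010e-03, -5.84719511e-03,  3.67895657e-03,  2.45721308e-03,
       -3.05739153e-04, -4.30720395e-05]), 'joint_efforts': array([-5.57224557e-04, -5.83273602e+01,  2.93291563e+01,  7.00115561e+00,
        8.80792912e-03, -1.07883279e-04]), 'eef_pos': array([0.25887799, 0.62301861, 0.2478258 ]), 'ee_rot': array([ 3.14030289e+00, -1.56047087e-04, -3.93830654e-01]), 'force': array([-0.25394238,  1.26235969, -0.39951194]), 'moment': array([-0.06077932,  0.00750699,  0.0491437 ]), 'gripper_force': 0.0, 'width': 0.08775697596228378}
```

View pics/scene0.png

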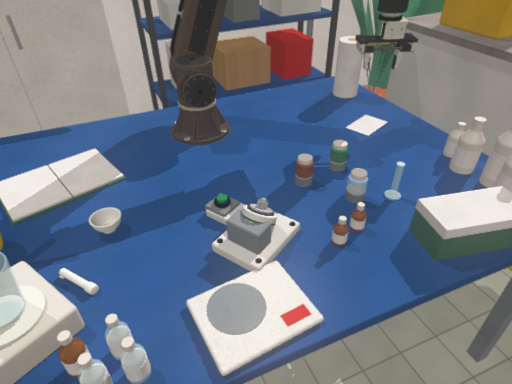

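View pics/top0.png

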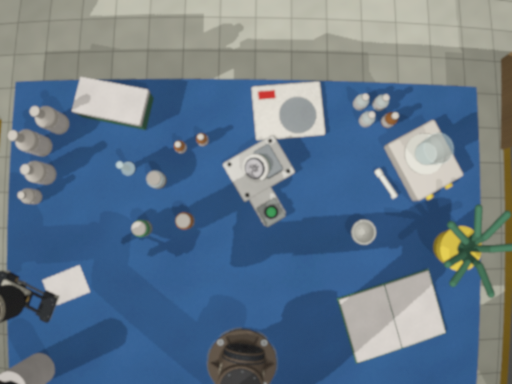

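The scene view shows the amber jar at (304,170), the green jar at (339,153), the mixer at (257,230) and the button at (222,201). In the top view the amber jar is at (185,220), the shaft at about (256,168) and the button at (271,211).

```bash
python3 - <<'E'
from h import *
t=load('top0');s=load('scene0')
def blob(f,lo,hi,box):
    x0,y0,x1,y1=box; h=cv2.cvtColor(f['color'],cv2.COLOR_BGR2HSV)[y0:y1,x0:x1]
    m=cv2.inRange(h,lo,hi); n,l,st,c=cv2.connectedComponentsWithStats(m)
    i=1+np.argmax(st[1:,4]); return c[i]+[x0,y0],st[i]
for f,box,nm in((t,(250,190,295,230),'top'),(s,(205,190,240,215),'scene')):
    c,st=blob(f,(45,100,40),(85,255,255),box); print(nm,'button',c,st[4],onz(f,*c,.055))
for f,box,nm in((t,(170,205,200,235),'top'),(s,(290,150,318,190),'scene')):
    c,st=blob(f,(0,60,30),(20,255,200),box); print(nm,'amber',c,st,onz(f,*c,.045))
c=t['color'][130:235,125:300]; cv2.imwrite('pics/c1.png',cv2.resize(c,None,fx=4.4,fy=4.4,interpolation=cv2.INTER_CUBIC))
c=s['color'][135:270,200:380]; cv2.imwrite('pics/c2.png',cv2.resize(c,None,fx=4.4,fy=4.4,interpolation=cv2.INTER_CUBIC))
E
```

```text
top button [270.81818182 211.56818182] 88 [ 0.51817541 -0.0911108   0.055     ]
scene button [221.53932584 198.12359551] 89 [ 0.52495072 -0.09216401  0.055     ]
top amber [189.15686275 220.92156863] [12  8 11 16 51] [0.48392156 0.18037247 0.045     ]
scene amber [303.84753363 169.87443946] [  6  11  17  17 223] [0.48672324 0.19749894 0.045     ]
```

View pics/c1.png

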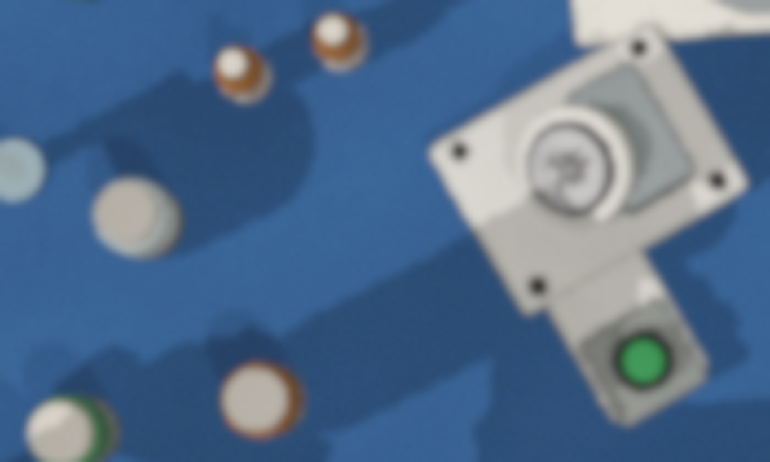

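View pics/c2.png

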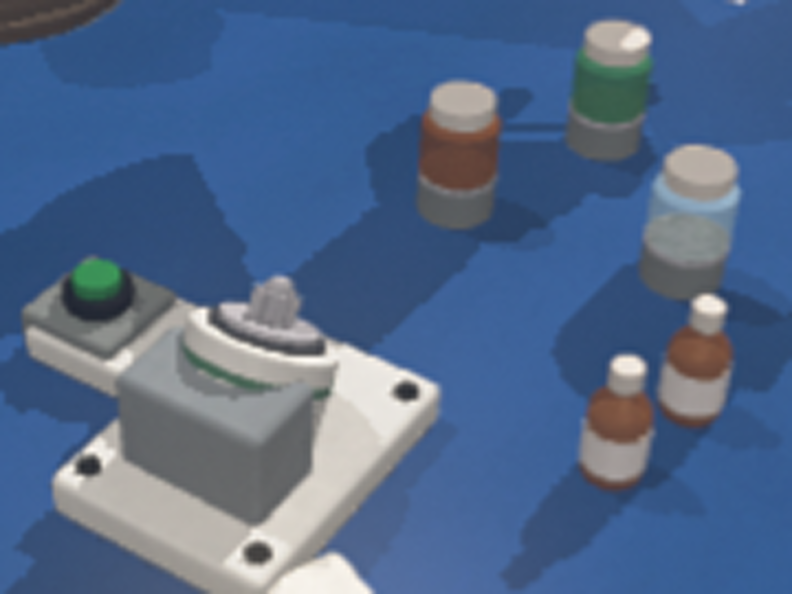

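The enlarged top view shows the base's four screw holes at crop (458,152), (640,48), (717,181), (538,286). It also shows the amber cap at (258,400), the button at (642,360), the clear cap at (132,212), and the drive plate at (570,168). In the scene crop the shaft tip is at (283,287) and the amber cap top at (463,97).

```bash
python3 - <<'E'
from h import *
t=load('top0');s=load('scene0')
T=lambda u,v,z: onz(t,u/4.4+125,v/4.4+130,z)
S=lambda u,v,z: onz(s,u/4.4+200,v/4.4+135,z)
H=np.array([T(*p,.03) for p in((458,152),(640,48),(717,181),(538,286))])
print(H.round(4)); xa=(H[1]-H[0]+H[2]-H[3])/2; ya=(H[0]-H[3]+H[1]-H[2])/2
print(np.linalg.norm(xa),np.linalg.norm(ya),np.degrees(np.arctan2(xa[1],xa[0])),np.degrees(np.arctan2(ya[1],ya[0]))-90)
Hs=np.array([S(*p,.03) for p in((406,391),(258,552),(88,465))]);print(Hs.round(4))
c=H.mean(0); yaw=np.arctan2(xa[1],xa[0]); X=np.array([np.cos(yaw),np.sin(yaw),0]);Y=np.array([-X[1],X[0],0])
O=c-.02*X;print('origin',O,'button pred',O-.02*X-.15*Y)
seat=O+[0,0,.07]; ax=np.array([0,0,.866])-.5*X
print('plate px', (proj(t,seat)-[125,130])*4.4,(proj(s,seat+.026*ax)-[200,135])*4.4, 'tip')
print('amber',T(258,400,.094),S(463,97,.094)); print('green',T(62,433,.094),S(618,36,.094),'clear',T(130,212,.094),S(701,162,.094))
E
```

```text
[[ 0.676   0.0506  0.03  ]
 [ 0.7587 -0.0887  0.03  ]
 [ 0.6561 -0.1489  0.03  ]
 [ 0.5736 -0.0122  0.03  ]]
0.1607655952474465 0.11954041004561593 -59.089212381829704 -59.036518005443305
[[ 0.6802  0.0519  0.03  ]
 [ 0.7616 -0.0845  0.03  ]
 [ 0.6589 -0.1467  0.03  ]]
origin [ 0.65585648 -0.03263285  0.03      ] button pred [ 0.51688719 -0.09252891  0.03      ]
plate px [566.31439584 169.45424775] [275.73996184 274.98346216] tip
amber [0.48361748 0.19213515 0.094     ] [0.48911341 0.19713865 0.094     ]
green [0.45698238 0.33782491 0.094     ] [0.46465232 0.34170546 0.094     ] clear [0.62130646 0.2905521  0.094     ] [0.6251497  0.29722857 0.094     ]
```

{"op": "servo_tool", "data": {
  "targets": [
    {"xyz":[3.1,2.55,0.4],"angular":[0,0,0],"claw":8.7},
    {"xyz":[3.1,2.55,0.4],"angular":[0,0,0],"claw":8.7},
    {"xyz":[3.1,2.55,0.4],"angular":[0,0,0],"claw":8.7},
    {"xyz":[3.1,2.55,0.4],"angular":[0,0,0],"claw":8.7},
    {"xyz":[3.1,2.55,0.4],"angular":[0,0,0],"claw":8.7},
    {"xyz":[3.1,2.55,0.4],"angular":[0,0,0],"claw":8.7},
    {"xyz":[3.1,2.55,0.4],"angular":[0,0,0],"claw":8.7},
    {"xyz":[3.1,2.55,0.4],"angular":[0,0,0],"claw":8.7},
    {"xyz":[3.1,2.55,0.4],"angular":[0,0,0],"claw":8.7},
    {"xyz":[3.1,2.55,0.4],"angular":[0,0,0],"claw":8.7},
    {"xyz":[3.1,2.55,0.4],"angular":[0,0,0],"claw":8.7},
    {"xyz":[3.1,2.55,0.4],"angular":[0,0,0],"claw":8.7},
    {"xyz":[0,0,0],"angular":[0,0,7.6],"claw":8.7},
    {"xyz":[0,0,0],"angular":[0,0,7.6],"claw":8.7},
    {"xyz":[0,0,0],"angular":[0,0,7.6],"claw":8.7},
    {"xyz":[0,0,0],"angular":[0,0,7.6],"claw":8.7},
    {"xyz":[0,0,0],"angular":[0,0,7.6],"claw":8.7},
    {"xyz":[0,0,0],"angular":[0,0,7.6],"claw":8.7},
    {"xyz":[0,0,0],"angular":[0,0,0],"claw":8.7},
    {"xyz":[0,0,0],"angular":[0,0,0],"claw":8.7}
  ]
}}

```text
t: 2.15
eef_pos: [0.485, 0.198, 0.2005]
ee_rot: [3.141, -0.0, -1.186]
force: [-0.6, 0.2, 0.5]
width: 0.0873
gripper_force: 0.0
```

```bash
python3 - <<'E'
from h import *
f=grab('wrist','w1'); s=monitor.get_state(); print(s['q'],s['eef_pos'],s['ee_rot'],s['force'])
print(proj(f,[.486,.195,.094]))
cv2.imwrite('pics/w1.png',cv2.resize(f['color'],(768,576)))
E
```

```text
[ 7.62254196e-01  1.48936525e-01 -3.88180973e-01 -5.70421970e-05
 -1.03384598e+00 -3.77501244e-01] [0.48505262 0.19794831 0.20048328] [ 3.14141921e+00 -1.60531684e-05 -1.18607256e+00] [ 0.20721659 -0.38218953  0.30585194]
[254.82942257 194.81771485]
```

View pics/w1.png

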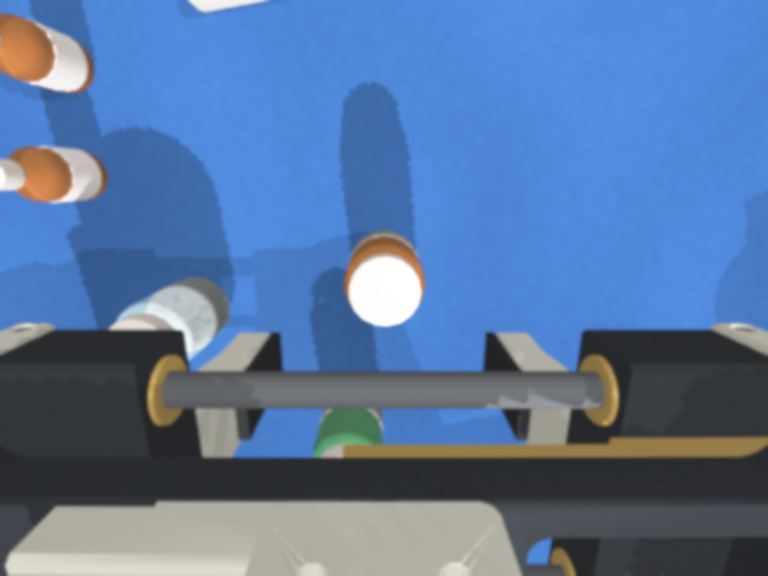

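The cap's centre is at (385,290) in the doubled wrist picture, 1–2 mm from where I predicted it, so I'm going down to grasp.

{"op": "servo_tool", "data": {
  "targets": [
    {"xyz":[0.4,0,2.5],"angular":[0,0,0],"claw":8.7},
    {"xyz":[0,0,3],"angular":[0,0,0],"claw":8.7},
    {"xyz":[0,0,3],"angular":[0,0,0],"claw":8.7},
    {"xyz":[0,0,2.5],"angular":[0,0,0],"claw":8.7},
    {"xyz":[0,0,2],"angular":[0,0,0],"claw":8.7},
    {"xyz":[0,0,1.2],"angular":[0,0,0],"claw":8.7},
    {"xyz":[0,0,0],"angular":[0,0,0],"claw":8.7},
    {"xyz":[0,0,0],"angular":[0,0,0],"claw":5},
    {"xyz":[0,0,0],"angular":[0,0,0],"claw":5},
    {"xyz":[0,0,0],"angular":[0,0,0],"claw":5},
    {"xyz":[0,0,0],"angular":[0,0,0],"claw":5},
    {"xyz":[0,0,0],"angular":[0,0,0],"claw":5},
    {"xyz":[0,0,0],"angular":[0,0,0],"claw":5},
    {"xyz":[0,0,0],"angular":[0,0,0],"claw":5}
  ],
  "force": 25
}}

```text
t: 3.6
eef_pos: [0.4865, 0.1942, 0.0591]
ee_rot: [-3.142, 0.0, -1.19]
force: [-3.1, -0.9, 6.1]
width: 0.0556
gripper_force: 25.0
```

```bash
python3 - <<'E'
from h import *
s=monitor.get_state(); print(s)
E
```

```text
{'t': 3.6, 'q': array([ 7.54735062e-01,  3.19547227e-01, -5.51927184e-01,  1.65773137e-05,
       -6.99281758e-01, -3.73456117e-01]), 'qd': array([ 0.00021537, -0.00045104,  0.00084709,  0.00022689, -0.00091704,
        0.00030347]), 'joint_efforts': array([-3.99151510e-01, -4.31937432e+01,  2.00803220e+01,  4.83617038e+00,
        1.03012539e+00,  5.22891933e-03]), 'eef_pos': array([0.48646671, 0.19420942, 0.05912343]), 'ee_rot': array([-3.14155137e+00,  4.71571079e-06, -1.18950470e+00]), 'force': array([-3.13195423, -0.89990959,  6.07502449]), 'moment': array([-0.09789875,  1.17352227,  0.00951706]), 'gripper_force': 25.000946356449276, 'width': 0.05564869517398494}
```

{"op": "servo_tool", "data": {
  "targets": [
    {"xyz":[0,0,-1.5],"angular":[0,0,0],"claw":5},
    {"xyz":[0,0,-3],"angular":[0,0,0],"claw":5},
    {"xyz":[0,0,-4],"angular":[0,0,0],"claw":5},
    {"xyz":[0,0,-4],"angular":[0,0,0],"claw":5},
    {"xyz":[0,0,-4],"angular":[0,0,0],"claw":5},
    {"xyz":[0,0,-4],"angular":[0,0,0],"claw":5},
    {"xyz":[3.2,-1,-2],"angular":[0,0,0],"claw":5},
    {"xyz":[3.2,-1,0],"angular":[0,0,0],"claw":5},
    {"xyz":[3.2,-1,0],"angular":[0,0,0],"claw":5},
    {"xyz":[3.2,-1,0],"angular":[0,0,0],"claw":5},
    {"xyz":[3.2,-1,0],"angular":[0,0,0],"claw":5},
    {"xyz":[3.2,-1,0],"angular":[0,0,0],"claw":5},
    {"xyz":[3.2,-0.8,0],"angular":[0,0,0],"claw":5},
    {"xyz":[0,0,0],"angular":[0.79,4.93,0],"claw":5},
    {"xyz":[0,0,0],"angular":[0.79,4.93,0],"claw":5},
    {"xyz":[0,0,0],"angular":[0.79,4.93,0],"claw":5},
    {"xyz":[0,0,0],"angular":[0.79,4.93,0],"claw":5},
    {"xyz":[0,0,0],"angular":[0.79,4.93,0],"claw":5},
    {"xyz":[0,0,0],"angular":[0.79,4.93,0],"claw":5},
    {"xyz":[0,0,0],"angular":[0,0,0],"claw":5}
  ]
}}

```text
t: 5.6
eef_pos: [0.6314, 0.0119, 0.2816]
ee_rot: [-3.055, -0.518, -1.209]
force: [0.2, 0.1, -2.2]
width: 0.0555
gripper_force: 25.0
```

```bash
cat >> h.py <<'E'
yaw=np.radians(-59.1); SEAT=np.array([.658,-.031,.10]); X=np.array([np.cos(yaw),np.sin(yaw),0]); AX=np.array([0,0,.8660])-.5*X; Y=np.array([-X[1],X[0],0])
def rel():
    s=monitor.get_state(); R=Ro.from_euler('xyz',s['ee_rot']).as_matrix(); return s,R
E
python3 - <<'E'
from h import *
s,R=rel(); print(s['t'],s['q'],s['eef_pos'],s['force'],s['moment'],s['width'])
print('tilt err tool deg',np.degrees(R.T@np.cross(R[:,2],-AX)))
print('shift cm',100*R.T@(SEAT+(.040+.0591)*AX-s['eef_pos']))
f=grab('wrist','w2'); cv2.imwrite('pics/w2.png',cv2.resize(f['color'],(768,576)))
g=grab('scene','s2'); p=proj(g,SEAT+.05*AX).astype(int); print(p)
cv2.imwrite('pics/s2.png',cv2.resize(g['color'][p[1]-100:p[1]+60,p[0]-100:p[0]+100],None,fx=3.7,fy=3.7,interpolation=cv2.INTER_CUBIC))
E
```

```text
5.6 [ 0.57518017  0.18462138 -0.48745005  0.62801292 -1.02012292 -0.55994186] [0.63141612 0.01193395 0.28159993] [ 0.15826741  0.12998028 -2.24457985] [ 1.89570942  1.12102126 -0.01749438] 0.0555147622467445
tilt err tool deg [ 9.64839116e-02 -8.62649407e-02  3.04561862e-16]
shift cm [-4.67582184  0.63419627  8.33582408]
[266 188]
```

View pics/w2.png

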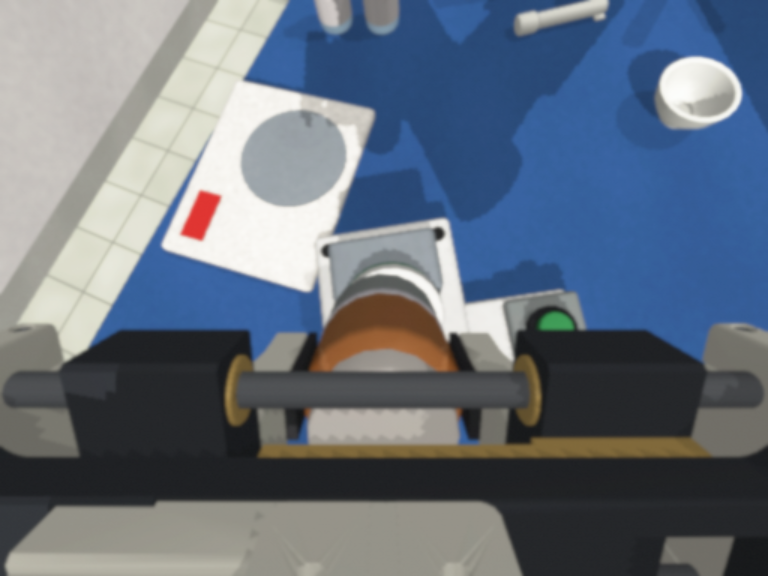

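The wrist view shows the jar held straight in the pads with the plate beyond it. Two base screws are visible at (328,250) and (438,233) in this 1.5x picture, so I can use them to refine the mixer position.

{"op": "servo_tool", "data": {
  "targets": [
    {"xyz":[-1.6,0.2,0],"angular":[0,0,0],"claw":5},
    {"xyz":[-1.6,0.2,1],"angular":[0,0,0],"claw":5},
    {"xyz":[-1.5,0.23,2],"angular":[0,0,0],"claw":5},
    {"xyz":[0,0,2.5],"angular":[0,0,0],"claw":5},
    {"xyz":[0,0,1.8],"angular":[0,0,0],"claw":5},
    {"xyz":[0,0,0],"angular":[0,0,0],"claw":5},
    {"xyz":[0,0,0],"angular":[0,0,0],"claw":5}
  ]
}}

```text
t: 6.4
eef_pos: [0.6323, 0.0158, 0.1972]
ee_rot: [-3.05, -0.515, -1.215]
force: [0.2, 0.7, -1.4]
width: 0.0558
gripper_force: 25.0
```

```bash
python3 - <<'E'
from h import *
f=load('w2'); 
def dark(f,u,v):
    g=cv2.cvtColor(f['color'],cv2.COLOR_BGR2GRAY).astype(float); u,v=int(round(u)),int(round(v)); w=g[v-7:v+8,u-7:u+8]; w=np.clip(90-w,0,None)
    yy,xx=np.mgrid[-7:8,-7:8]; return u+(w*xx).sum()/w.sum(),v+(w*yy).sum()/w.sum()
O=SEAT.copy();O[2]=.03
for (u,v),(a,b) in zip(((328,250),(438,233)),((.1,.06),(.1,-.06))):
    p=dark(f,u/1.5,v/1.5); print(p,onz(f,*p,.03),O+a*X+b*Y)
s,R=rel(); print('shift cm',100*R.T@(SEAT+(.0591)*AX-s['eef_pos']),s['eef_pos'],s['force'],s['moment'])
print('tilt err',np.degrees(R.T@np.cross(R[:,2],-AX)))
g=grab('scene','s3'); p=proj(g,SEAT+.05*AX).astype(int); print(p)
cv2.imwrite('pics/s3.png',cv2.resize(g['color'][p[1]-55:p[1]+45,p[0]-65:p[0]+65],None,fx=5.9,fy=5.9,interpolation=cv2.INTER_CUBIC))
for d in (.0,.026): print(d,(proj(g,SEAT+d*AX)-p+[65,55])*5.9)
print('jar foot exp',(proj(g,s['eef_pos']+.0591*R[:,2])-p+[65,55])*5.9,'cap', (proj(g,s['eef_pos']-.0349*R[:,2])-p+[65,55])*5.9)
E
```

```text
(np.float64(216.67395264116576), np.float64(166.91621129326046)) [ 0.76205961 -0.08715933  0.03      ] [ 0.76083802 -0.08599402  0.03      ]
(np.float64(292.0703125), np.float64(155.18229166666666)) [ 0.65574897 -0.15074603  0.03      ] [ 0.65787023 -0.14761897  0.03      ]
shift cm [-0.1983082   0.23672613  5.17629397] [0.63233456 0.01581305 0.19720754] [ 0.21941903  0.73742027 -1.37464652] [ 1.89309816  0.98832639 -0.00827677]
tilt err [8.14501871e-03 7.62080348e-02 3.42006347e-17]
[266 188]
0.0 [352.47621086 438.62980064]
0.026 [369.39500168 382.33723269]
jar foot exp [387.70023865 327.66617297] cap [451.48094201 115.23611422]
```

View pics/s3.png

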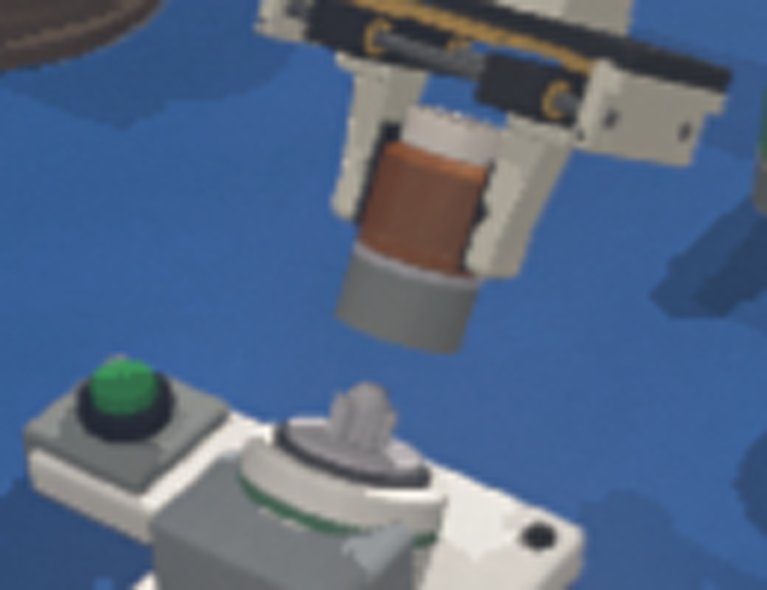

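The scene crop shows the jar above the shaft. The foot's centre is at about (402,331) against a predicted (388,328), so the jar seems to have sagged a few degrees in the grip. I'll measure that against the shaft in the same picture.

```bash
cat > scan.py <<'E'
from h import *
from scipy.ndimage import map_coordinates
def scan(g,P,a,hs,half,label):
    """midpoint offset (px, mm) of silhouette perpendicular to the projected axis"""
    hsv=cv2.cvtColor(g['color'],cv2.COLOR_BGR2HSV).astype(float); sat=hsv[...,1]
    cam=-np.array(g['R']).T@g['t']
    for h in hs:
        q=np.array(P)+h*a; c=proj(g,q); c2=proj(g,q+.005*a); d=(c2-c)/np.linalg.norm(c2-c); n=np.array([-d[1],d[0]])
        if n[0]<0: n=-n
        k=np.arange(-half,half+.01,.25); pr=map_coordinates(sat,[c[1]+k*n[1],c[0]+k*n[0]],order=1)
        i=np.where(pr<150)[0] if label!='raw' else []
        mid=(k[i[0]]+k[i[-1]])/2 if len(i) else None
        z=np.linalg.norm(q-cam); F=192/np.tan(np.radians(g['fovy'])/2)
        print(label,h,'mid',mid,'w',k[i[-1]]-k[i[0]] if len(i) else 0,'mm/px',1e3*z/F, n.round(2))
E
python3 - <<'E'
from scan import *
s,R=rel(); g=load('s3'); u=s['eef_pos']+.0591*R[:,2]
scan(g,u,-R[:,2],(.006,.01,.015,.02,.025,.09),20,'jar')
hsv=cv2.cvtColor(g['color'],cv2.COLOR_BGR2HSV)
for h in (.014,.018,.022):
    c=proj(g,SEAT+h*AX); print(h,c, hsv[int(round(c[1])),int(c[0])-9:int(c[0])+10,1])
scan(g,SEAT,AX,(.014,.018,.022,.024),8,'shaft')
E
```

```text
jar 0.006 mid 4.125 w 30.25 mm/px 2.511966556759628 [0.96 0.29]
jar 0.01 mid 3.25 w 29.0 mm/px 2.5100723306167985 [0.96 0.29]
jar 0.015 mid 3.25 w 28.5 mm/px 2.5077669291224227 [0.96 0.29]
jar 0.02 mid 1.125 w 24.75 mm/px 2.505531018359512 [0.96 0.29]
jar 0.025 mid 4.25 w 30.5 mm/px 2.503364784527552 [0.96 0.29]
jar 0.09 mid 0.625 w 38.75 mm/px 2.4816193571172276 [0.96 0.29]
0.014 [262.28161971 202.22021212] [148 150 151 137  25   9   7   8   8   7   6   6   6   9  68 117 144 148
 148]
0.018 [262.72338132 200.75041141] [149 153 154 144  59   9   8   8   6   5   7   7   8  15 104 141 148 146
 147]
0.022 [263.16594747 199.27798547] [147 149 151 126  93  97  25   7   8   8   7  10  81 143 148 148 149 148
 147]
shaft 0.014 mid 0.0 w 16.0 mm/px 2.544261350216841 [0.96 0.29]
shaft 0.018 mid 0.0 w 16.0 mm/px 2.5418944334142135 [0.96 0.29]
shaft 0.022 mid 0.0 w 16.0 mm/px 2.5395705257380117 [0.96 0.29]
shaft 0.024 mid 0.0 w 16.0 mm/px 2.5384247373213227 [0.96 0.29]
```

```bash
sed -i 's/pr<150/pr<75/' scan.py; python3 - <<'E'
from scan import *
s,R=rel(); g=load('s3'); u=s['eef_pos']+.0591*R[:,2]
scan(g,u,-R[:,2],(.004,.007,.01,.013,.016,.02,.024),16,'jar')
scan(g,u,-R[:,2],(.085,.09),12,'cap')
scan(g,SEAT,AX,(.014,.016,.018,.020,.022,.024),8,'shaft')
print(R.T@(np.array(g['R'])[0]*.96+.29*np.array(g['R'])[1]))
E
```

```text
jar 0.004 mid 0.75 w 21.5 mm/px 2.512930270481791 [0.96 0.29]
jar 0.007 mid 1.0 w 21.5 mm/px 2.511488847696473 [0.96 0.29]
jar 0.01 mid 1.0 w 21.5 mm/px 2.5100723306167985 [0.96 0.29]
jar 0.013 mid 1.0 w 21.5 mm/px 2.5086807614315028 [0.96 0.29]
jar 0.016 mid 1.125 w 21.75 mm/px 2.5073141816791247 [0.96 0.29]
jar 0.02 mid 1.0 w 21.5 mm/px 2.505531018359512 [0.96 0.29]
jar 0.024 mid 1.0 w 22.0 mm/px 2.503792448374927 [0.96 0.29]
cap 0.085 mid 0.0 w 24.0 mm/px 2.482865292037533 [0.96 0.29]
cap 0.09 mid 0.0 w 24.0 mm/px 2.4816193571172276 [0.96 0.29]
shaft 0.014 mid 0.125 w 10.75 mm/px 2.544261350216841 [0.96 0.29]
shaft 0.016 mid 0.125 w 10.75 mm/px 2.5430725231291924 [0.96 0.29]
shaft 0.018 mid -0.25 w 9.5 mm/px 2.5418944334142135 [0.96 0.29]
shaft 0.02 mid 0.125 w 7.25 mm/px 2.540727096008087 [0.96 0.29]
shaft 0.022 mid 0.125 w 6.25 mm/px 2.5395705257380117 [0.96 0.29]
shaft 0.024 mid 0.0 w 5.0 mm/px 2.5384247373213227 [0.96 0.29]
[-0.60836189 -0.79719387  0.00881692]
```

```bash
python3 - <<'E'
from h import *
f=grab('wrist','w3'); s,R=rel(); p=s['eef_pos']
P=lambda x,h: proj(f,p+R@np.array([x,0,.0591-h]))
for x,h in((.023,.094),(.023,.079),(.028,.074),(.028,.03),(.028,0)): print(x,h,P(x,h))
u=int(round(P(.025,.08)[0]))
print(u); 
for v in range(130,250,1): print(v,*f['color'][v,u-1:u+2].mean(0).astype(int),end='; ')
E
```

```text
0.023 0.094 [253.67470799 243.51251798]
0.023 0.079 [253.78376322 228.9667358 ]
0.028 0.074 [253.7935185 215.1806079]
0.028 0.03 [253.99809357 191.01505943]
0.028 0 [254.08775297 180.4277055 ]
254
130 127 123 117; 131 126 122 116; 132 125 122 116; 133 124 121 115; 134 124 121 115; 135 123 120 114; 136 124 120 115; 137 124 121 115; 138 124 121 115; 139 125 121 115; 140 125 121 115; 141 125 121 115; 142 124 121 114; 143 124 121 115; 144 123 120 113; 145 115 115 106; 146 107 113 100; 147 120 127 119; 148 141 146 144; 149 159 164 164; 150 174 179 180; 151 179 184 186; 152 178 182 184; 153 177 181 183; 154 175 180 181; 155 175 179 181; 156 174 179 181; 157 172 177 179; 158 160 164 166; 159 128 130 131; 160 87 87 87; 161 65 61 60; 162 60 57 55; 163 60 56 55; 164 62 58 56; 165 73 69 69; 166 100 96 97; 167 127 124 125; 168 141 138 140; 169 145 142 143; 170 146 142 144; 171 145 141 143; 172 145 141 143; 173 145 141 143; 174 145 141 143; 175 145 141 142; 176 145 141 142; 177 144 141 142; 178 145 141 142; 179 145 141 142; 180 143 140 141; 181 136 133 134; 182 117 116 115; 183 96 97 95; 184 86 8
[... 287 characters left out ...]
0 57 91; 205 30 57 91; 206 30 57 91; 207 31 57 91; 208 31 57 91; 209 31 57 91; 210 32 58 91; 211 32 57 92; 212 33 57 92; 213 32 57 92; 214 32 57 91; 215 32 57 92; 216 33 60 96; 217 35 64 103; 218 37 69 111; 219 39 74 120; 220 42 80 130; 221 44 85 137; 222 46 87 141; 223 47 88 142; 224 46 88 143; 225 47 88 143; 226 46 88 144; 227 47 89 145; 228 47 89 145; 229 48 90 147; 230 49 92 149; 231 57 97 151; 232 84 110 152; 233 116 129 148; 234 131 138 145; 235 133 139 145; 236 134 140 146; 237 135 141 146; 238 135 141 146; 239 136 142 147; 240 136 143 148; 241 137 143 148; 242 138 144 149; 243 139 145 150; 244 142 148 154; 245 146 153 158; 246 142 148 153; 247 118 122 126; 248 85 85 86; 249 67 66 64;
```

```bash
python3 - <<'E'
from h import *
f=load('w3'); xt=.866*X+np.array([0,0,.5]); cam=-np.array(f['R']).T@f['t']
for r in (.030,):
    for d in(-6,0,6):
        a=np.radians(d); q=SEAT+r*(xt*np.cos(a)+Y*np.sin(a)); print(d,proj(f,q),np.linalg.norm(q-cam))
g=cv2.cvtColor(f['color'],cv2.COLOR_BGR2GRAY)
for v in (168,172,176): print(v,g[v,205:305].tolist())
for v,h in((168,0),): pass
for b in(-.03,.03): print('plate y ends',proj(f,SEAT+b*Y),proj(f,SEAT+.95*b*Y+.0094*xt))
E
```

```text
-6 [255.7578417  167.49081447] 0.2510656716688852
0 [252.43608858 167.84709575] 0.25113881403266086
6 [249.17476543 168.54370155] 0.25130939421442844
168 [215, 214, 203, 173, 140, 132, 139, 147, 151, 154, 153, 154, 153, 152, 147, 139, 143, 176, 219, 236, 237, 224, 198, 184, 182, 182, 183, 181, 173, 157, 133, 107, 82, 65, 59, 58, 58, 58, 59, 64, 70, 81, 94, 106, 118, 127, 133, 136, 138, 140, 140, 142, 143, 144, 144, 143, 140, 139, 140, 142, 142, 141, 139, 136, 132, 123, 112, 99, 86, 74, 65, 60, 59, 57, 57, 58, 62, 81, 118, 157, 186, 212, 231, 241, 244, 244, 244, 244, 243, 241, 234, 218, 181, 143, 124, 124, 134, 164, 205, 226]
172 [215, 214, 204, 179, 149, 134, 137, 144, 148, 151, 152, 152, 153, 153, 165, 199, 229, 241, 244, 242, 232, 215, 196, 183, 176, 165, 144, 112, 81, 64, 59, 58, 59, 61, 71, 89, 109, 126, 136, 143, 145, 145, 144, 144, 143, 144, 143, 143, 143, 142, 143, 142, 144, 145, 145, 142, 139, 140, 142, 144, 145, 145, 146, 146, 145, 143, 142, 142, 142, 144, 142, 139, 129, 117, 99, 80, 66, 64, 74, 83, 89, 98, 132, 184, 223, 237, 242, 244, 244, 244, 243, 243, 241, 233, 212, 179, 183, 213, 228, 231]
176 [213, 214, 211, 197, 167, 140, 135, 141, 148, 152, 153, 154, 168, 205, 232, 242, 245, 246, 246, 246, 244, 236, 210, 158, 109, 75, 62, 58, 57, 60, 72, 93, 114, 130, 138, 142, 145, 145, 146, 146, 146, 145, 144, 143, 143, 144, 143, 143, 142, 142, 142, 143, 144, 145, 143, 140, 139, 140, 143, 144, 144, 145, 146, 145, 144, 143, 143, 142, 143, 144, 143, 143, 143, 142, 143, 142, 139, 129, 116, 101, 89, 86, 88, 91, 105, 141, 188, 226, 240, 243, 244, 244, 244, 243, 241, 234, 224, 222, 227, 230]
plate y ends [288.15654403 193.24702622] [285.35509896 184.15211769]
plate y ends [227.07543933 202.70182139] [226.77163197 193.31319898]
```

Relative to the plate, measured in both the wrist and scene pictures, the jar needs about +0.1 cm in x and +0.34 cm in y. I'll correct that, then lower it onto the tip.

{"op": "servo_tool", "data": {
  "targets": [
    {"xyz":[0.1,0.34,0.4],"angular":[0,0,0],"claw":5},
    {"xyz":[0,0,0.8],"angular":[0,0,0],"claw":5},
    {"xyz":[0,0,0.6],"angular":[0,0,0],"claw":5},
    {"xyz":[0,0,0.4],"angular":[0,0,0],"claw":5},
    {"xyz":[0,0,0.4],"angular":[0,0,0],"claw":5},
    {"xyz":[0,0,0.4],"angular":[0,0,0],"claw":5},
    {"xyz":[0,0,0],"angular":[0,0,0],"claw":5}
  ]
}}

```text
t: 7.2
eef_pos: [0.6365, 0.0008, 0.1702]
ee_rot: [-3.052, -0.516, -1.214]
force: [-0.4, 0.3, -2.2]
width: 0.0559
gripper_force: 25.0
```

```bash
cat > st.py <<'E'
from scan import *
import sys
s,R=rel(); print('t',s['t'],'shift cm',100*R.T@(SEAT+.0591*AX-s['eef_pos']),'F tool',R.T@s['force'],'M',R.T@s['moment'],'q6',s['q'][5],s['width'])
if len(sys.argv)>1:
    g=grab('scene',sys.argv[1]); u=s['eef_pos']+.0591*R[:,2]; scan(g,u,-R[:,2],(.01,.02),16,'jar')
E
python3 st.py s4
```

```text
t 7.2 shift cm [-0.21928454 -0.18320002  2.09190609] F tool [-1.48275579  0.43315416  1.70612933] M [-3.54237937e-01 -2.10853720e+00  1.54448062e-03] q6 -0.7516924607773332 0.055875930540899246
jar 0.01 mid 1.125 w 21.25 mm/px 2.5327699598370708 [0.96 0.29]
jar 0.02 mid 1.125 w 21.25 mm/px 2.527360610041789 [0.96 0.29]
```

{"op": "servo_tool", "data": {
  "targets": [
    {"xyz":[0,0,0.15],"angular":[0,0,0],"claw":5},
    {"xyz":[0,0,0.15],"angular":[0,0,0],"claw":5},
    {"xyz":[0,0,0.1],"angular":[0,0,0],"claw":5},
    {"xyz":[0,0,0],"angular":[0,0,0],"claw":5},
    {"xyz":[0,0,0],"angular":[0,0,0],"claw":5}
  ]
}}

```text
t: 7.75
eef_pos: [0.6377, -0.0004, 0.1675]
ee_rot: [-3.051, -0.516, -1.214]
force: [0.5, 0.1, -2.4]
width: 0.0556
gripper_force: 25.0
```

```bash
python3 st.py
```

```text
t 7.75 shift cm [-0.22253121 -0.14106157  1.76665697] F tool [-1.09249755 -0.31747217  2.19530956] M [-0.32047136 -2.1056048   0.04009352] q6 -0.7571596930040491 0.05558277677874414
```

{"op": "servo_tool", "data": {
  "targets": [
    {"xyz":[0,0,0.1],"angular":[0,0,0],"claw":5},
    {"xyz":[0,0,0.1],"angular":[0,0,0],"claw":5},
    {"xyz":[0,0,0.1],"angular":[0,0,0],"claw":5},
    {"xyz":[0,0,0],"angular":[0,0,0],"claw":5},
    {"xyz":[0,0,0],"angular":[0,0,0],"claw":5}
  ]
}}

```text
t: 8.25
eef_pos: [0.6384, -0.0018, 0.1648]
ee_rot: [-3.051, -0.516, -1.214]
force: [-1.1, 0.2, -1.7]
width: 0.0557
gripper_force: 25.0
```

```bash
python3 st.py
```

```text
t 8.25 shift cm [-0.22380851 -0.14898303  1.45630465] F tool [-1.34599452  1.02653594  1.0740557 ] M [-2.98173698e-01 -2.09449246e+00  2.57619836e-04] q6 -0.7615918126083975 0.05569168068999055
```

{"op": "servo_tool", "data": {
  "targets": [
    {"xyz":[0,0,0.1],"angular":[0,0,0],"claw":5},
    {"xyz":[0,0,0.1],"angular":[0,0,0],"claw":5},
    {"xyz":[0,0,0.1],"angular":[0,0,0],"claw":5},
    {"xyz":[0,0,0],"angular":[0,0,0],"claw":5},
    {"xyz":[0,0,0],"angular":[0,0,0],"claw":5}
  ]
}}

```text
t: 8.75
eef_pos: [0.6392, -0.0031, 0.1622]
ee_rot: [-3.051, -0.516, -1.214]
force: [-0.1, 0.4, -1.6]
width: 0.0556
gripper_force: 25.0
```

```bash
python3 st.py
```

```text
t 8.75 shift cm [-0.2223064  -0.1510648   1.15411299] F tool [-1.1089041   0.04432958  1.17693965] M [-0.30151491 -2.08136766  0.06813168] q6 -0.7660388419140246 0.055569820083321494
```

{"op": "servo_tool", "data": {
  "targets": [
    {"xyz":[0,0,0.1],"angular":[0,0,0],"claw":5},
    {"xyz":[0,0,0.1],"angular":[0,0,0],"claw":5},
    {"xyz":[0,0,0.1],"angular":[0,0,0],"claw":5},
    {"xyz":[0,0,0],"angular":[0,0,0],"claw":5},
    {"xyz":[0,0,0],"angular":[0,0,0],"claw":5}
  ]
}}

```text
t: 9.25
eef_pos: [0.6399, -0.0044, 0.1596]
ee_rot: [-3.051, -0.516, -1.214]
force: [-0.0, 1.0, -2.3]
width: 0.0558
gripper_force: 25.0
```

```bash
python3 st.py s5; python3 - <<'E'
from h import *
g=load('s5'); p=[266,195]
cv2.imwrite('pics/c5.png',cv2.resize(g['color'][p[1]-55:p[1]+45,p[0]-65:p[0]+65],None,fx=5.9,fy=5.9,interpolation=cv2.INTER_CUBIC))
E
```

```text
t 9.25 shift cm [-0.2216745  -0.1469686   0.85752317] F tool [-1.97144255 -0.18074561  1.52483731] M [-0.31023633 -2.07485227  0.07299038] q6 -0.7706445039705236 0.05581685946449169
jar 0.01 mid 1.25 w 21.5 mm/px 2.5391664622238728 [0.96 0.29]
jar 0.02 mid 1.25 w 21.5 mm/px 2.53343351185147 [0.96 0.29]
```

View pics/c5.png

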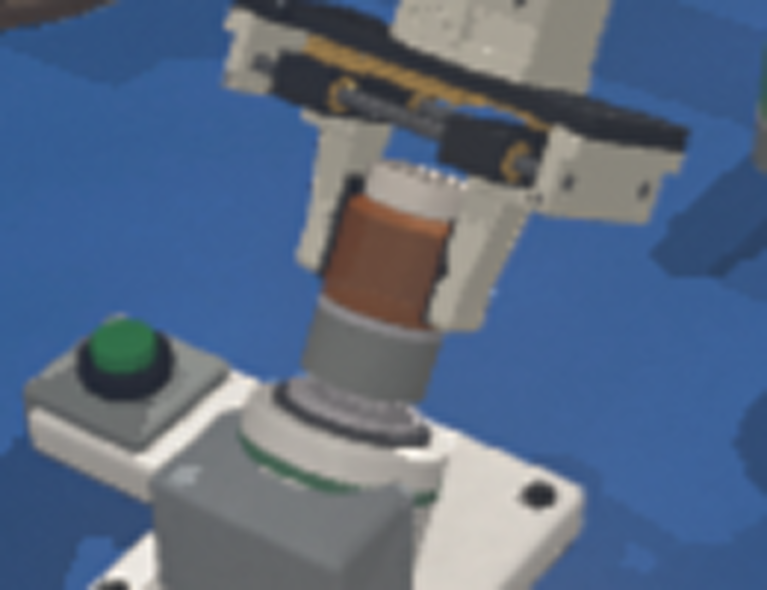

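The jar is over the shaft, with the foot's rim at (370,400) and a small gap left above the plate. There's no resistance yet, so I'll keep going in small steps.

{"op": "servo_tool", "data": {
  "targets": [
    {"xyz":[0,0,0.1],"angular":[0,0,0],"claw":5},
    {"xyz":[0,0,0.1],"angular":[0,0,0],"claw":5},
    {"xyz":[0,0,0.1],"angular":[0,0,0],"claw":5},
    {"xyz":[0,0,0],"angular":[0,0,0],"claw":5},
    {"xyz":[0,0,0],"angular":[0,0,0],"claw":5}
  ]
}}

```text
t: 9.8
eef_pos: [0.6407, -0.0057, 0.157]
ee_rot: [-3.051, -0.516, -1.214]
force: [-0.2, -0.5, -2.4]
width: 0.0557
gripper_force: 25.0
```

```bash
python3 st.py
```

```text
t 9.8 shift cm [-0.22234727 -0.1505256   0.55362814] F tool [-0.87630521  0.5892161   2.21676024] M [-2.60296708e-01 -2.20216549e+00 -2.41993313e-04] q6 -0.7753420383693431 0.05568832542580005
```

{"op": "servo_tool", "data": {
  "targets": [
    {"xyz":[0,0,0.1],"angular":[0,0,0],"claw":5},
    {"xyz":[0,0,0.1],"angular":[0,0,0],"claw":5},
    {"xyz":[0,0,0.1],"angular":[0,0,0],"claw":5},
    {"xyz":[0,0,0],"angular":[0,0,0],"claw":5},
    {"xyz":[0,0,0],"angular":[0,0,0],"claw":5}
  ]
}}

```text
t: 10.3
eef_pos: [0.6415, -0.0069, 0.1544]
ee_rot: [-3.051, -0.516, -1.214]
force: [0.6, -0.1, -2.1]
width: 0.0556
gripper_force: 25.0
```

```bash
python3 st.py
```

```text
t 10.3 shift cm [-0.22106195 -0.14985507  0.25474959] F tool [-0.80268276 -0.33904713  2.02876307] M [-0.25677    -2.12009905  0.03431938] q6 -0.7801908138467891 0.05557837767841685
```

{"op": "servo_tool", "data": {
  "targets": [
    {"xyz":[0,0,0.1],"angular":[0,0,0],"claw":5},
    {"xyz":[0,0,0.1],"angular":[0,0,0],"claw":5},
    {"xyz":[0,0,0.1],"angular":[0,0,0],"claw":5},
    {"xyz":[0,0,0],"angular":[0,0,0],"claw":5},
    {"xyz":[0,0,0],"angular":[0,0,0],"claw":5}
  ]
}}

```text
t: 10.8
eef_pos: [0.6422, -0.0081, 0.1519]
ee_rot: [-3.051, -0.516, -1.214]
force: [-2.3, 2.1, -0.5]
width: 0.0556
gripper_force: 25.0
```

```bash
python3 st.py s6; python3 - <<'E'
from h import *
g=load('s6'); p=[266,195]
cv2.imwrite('pics/c6.png',cv2.resize(g['color'][p[1]-55:p[1]+45,p[0]-65:p[0]+65],None,fx=5.9,fy=5.9,interpolation=cv2.INTER_CUBIC))
E
```

```text
t 10.8 shift cm [-0.21736792 -0.14494561 -0.03045437] F tool [-2.72362663  1.33200475 -1.04285944] M [-0.6747341  -2.36113863 -0.0122184 ] q6 -0.7851113682236324 0.055584864824215915
jar 0.01 mid 1.125 w 21.25 mm/px 2.544531086076318 [0.96 0.29]
jar 0.02 mid 1.125 w 21.25 mm/px 2.53856160113627 [0.96 0.29]
```

View pics/c6.png

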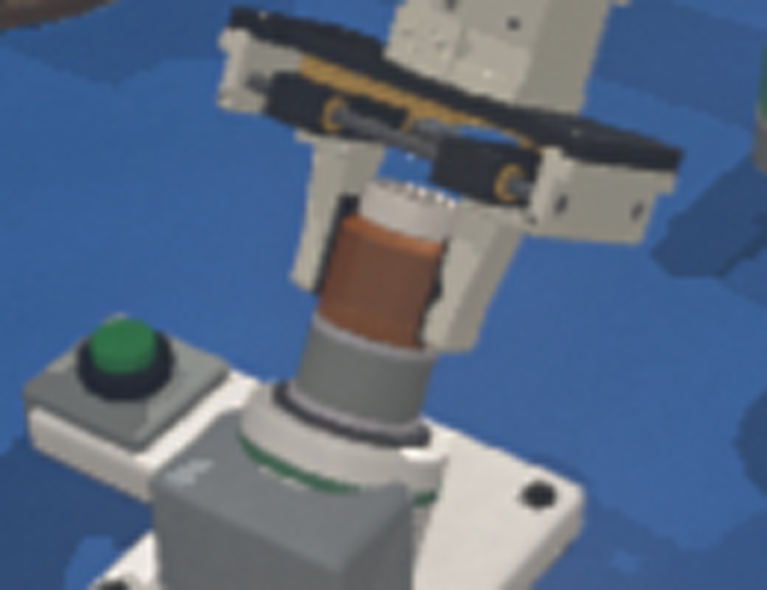

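The foot's lower rim, about (355,425), now meets the plate and the force has started to change. The teeth meshed without turning. I'll press lightly to confirm.

{"op": "servo_tool", "data": {
  "targets": [
    {"xyz":[0,0,0.1],"angular":[0,0,0],"claw":5},
    {"xyz":[0,0,0.05],"angular":[0,0,0],"claw":5},
    {"xyz":[0,0,0],"angular":[0,0,0],"claw":5},
    {"xyz":[0,0,0],"angular":[0,0,0],"claw":5}
  ]
}}

```text
t: 11.25
eef_pos: [0.6424, -0.0082, 0.1518]
ee_rot: [-3.049, -0.516, -1.214]
force: [-14.3, 9.2, 11.5]
width: 0.0558
gripper_force: 25.0
```

```bash
python3 st.py
```

```text
t 11.25 shift cm [-0.2282993  -0.13759813 -0.047966  ] F tool [ -6.18713886   8.6354742  -17.58858711] M [-3.84945622 -3.91252539  0.07380623] q6 -0.7876510836061139 0.05580799217841488
```

{"op": "servo_tool", "data": {
  "targets": [
    {"xyz":[0,0,-0.1],"angular":[0,0,0],"claw":5},
    {"xyz":[0,0,0],"angular":[0,0,4],"claw":5},
    {"xyz":[0,0,0],"angular":[0,0,-4],"claw":5},
    {"xyz":[0,0,0],"angular":[0,0,-4],"claw":5},
    {"xyz":[0,0,0],"angular":[0,0,4],"claw":5},
    {"xyz":[0,0,0],"angular":[0,0,0],"claw":5},
    {"xyz":[0,0,0],"angular":[0,0,0],"claw":5}
  ]
}}

```text
t: 11.95
eef_pos: [0.6428, -0.0081, 0.152]
ee_rot: [-3.05, -0.516, -1.212]
force: [-4.4, 3.8, 5.0]
width: 0.0559
gripper_force: 25.0
```

```bash
python3 st.py
```

```text
t 11.95 shift cm [-0.24133097 -0.0973432  -0.03582905] F tool [-1.98554035  2.1457133  -7.1492556 ] M [-1.06318837 -2.1996898   0.14551309] q6 -0.7846035781962858 0.05588582980390972
```

{"op": "servo_tool", "data": {
  "targets": [
    {"xyz":[0,0,0],"angular":[0,0,0],"claw":6},
    {"xyz":[0,0,0],"angular":[0,0,0],"claw":7},
    {"xyz":[0,0,0],"angular":[0,0,0],"claw":8.7},
    {"xyz":[0,0,0],"angular":[0,0,0],"claw":8.7},
    {"xyz":[0,0,0],"angular":[0,0,0],"claw":8.7},
    {"xyz":[0,0,0],"angular":[0,0,0],"claw":8.7},
    {"xyz":[0,0,-1],"angular":[0,0,0],"claw":8.7},
    {"xyz":[0,0,-2],"angular":[0,0,0],"claw":8.7},
    {"xyz":[0,0,-3],"angular":[0,0,0],"claw":8.7},
    {"xyz":[0,0,-4],"angular":[0,0,0],"claw":8.7},
    {"xyz":[0,0,-3],"angular":[0,0,0],"claw":8.7},
    {"xyz":[0,0,0],"angular":[0,0,0],"claw":8.7},
    {"xyz":[0,0,0],"angular":[0,0,0],"claw":8.7}
  ]
}}

```text
t: 13.25
eef_pos: [0.6089, 0.0482, 0.2649]
ee_rot: [-3.049, -0.514, -1.214]
force: [0.0, -0.1, -0.5]
width: 0.0869
gripper_force: 0.0
```

```bash
python3 - <<'E'
from scan import *
g=grab('scene','s7'); w=grab('wrist','w7'); s,R=rel(); print(s['t'],s['eef_pos'],s['ee_rot'],s['force'],s['q'])
scan(g,SEAT,AX,(.01,.02,.05,.085),16,'jar')
p=[266,195]
a=cv2.resize(g['color'][p[1]-75:p[1]+45,p[0]-65:p[0]+65],(416,384),interpolation=cv2.INTER_CUBIC)
cv2.imwrite('pics/c7.png',np.hstack([a,w['color'][:,64:448]]))
B=SEAT-.02*X-.15*Y; B[2]=.055; print('button',B, 'wrist px',proj(w,B))
E
```

```text
13.35 [0.60846605 0.04700111 0.26333236] [-3.05205334 -0.51548234 -1.21308343] [0.15112953 0.03172535 0.00675338] [ 0.65332367  0.18128855 -0.53127075  0.62073619 -1.02038857 -0.64745273]
jar 0.01 mid 0.25 w 21.5 mm/px 2.546671156225791 [0.96 0.29]
jar 0.02 mid 0.25 w 21.5 mm/px 2.540727096008087 [0.96 0.29]
jar 0.05 mid 0.375 w 22.25 mm/px 2.524517127631812 [0.96 0.29]
jar 0.085 mid 0.25 w 18.5 mm/px 2.5087290681740995 [0.96 0.29]
button [ 0.51901944 -0.09086989  0.055     ] wrist px [365.97595448 186.3986369 ]
```

View pics/c7.png

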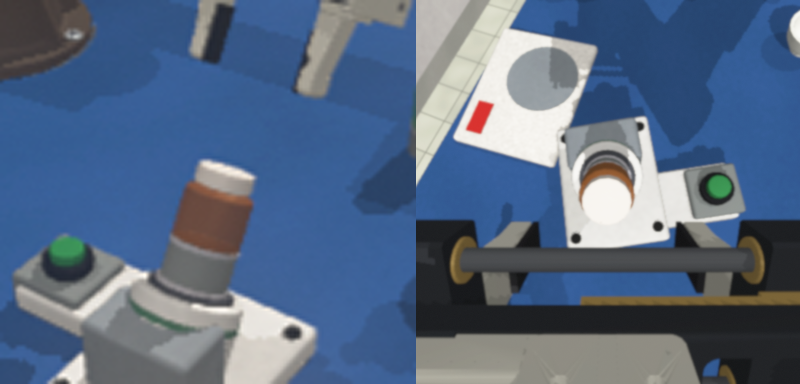

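The jar stands on the plate, upright along the shaft axis and free of the gripper, and the button is where I predicted it. Next I'll straighten the tool, turn it a quarter turn so the gripper body stays clear of the jar, and close it.

{"op": "servo_tool", "data": {
  "targets": [
    {"xyz":[0,0,-3],"angular":[0,0,0],"claw":8.7},
    {"xyz":[0,0,0],"angular":[-0.79,-4.93,0],"claw":8.7},
    {"xyz":[0,0,0],"angular":[-0.79,-4.93,0],"claw":8.7},
    {"xyz":[0,0,0],"angular":[-0.79,-4.93,0],"claw":8.7},
    {"xyz":[0,0,0],"angular":[-0.79,-4.93,0],"claw":8.7},
    {"xyz":[0,0,0],"angular":[-0.79,-4.93,0],"claw":8.7},
    {"xyz":[0,0,0],"angular":[-0.79,-4.93,0],"claw":8.7},
    {"xyz":[0,0,0],"angular":[0,0,-8.2],"claw":0},
    {"xyz":[0,0,0],"angular":[0,0,-8.2],"claw":0},
    {"xyz":[0,0,0],"angular":[0,0,-8.2],"claw":0},
    {"xyz":[0,0,0],"angular":[0,0,-8.2],"claw":0},
    {"xyz":[0,0,0],"angular":[0,0,-8.2],"claw":0},
    {"xyz":[0,0,0],"angular":[0,0,-8.2],"claw":0},
    {"xyz":[0,0,0],"angular":[0,0,-8.2],"claw":0},
    {"xyz":[0,0,0],"angular":[0,0,-8.2],"claw":0},
    {"xyz":[0,0,0],"angular":[0,0,-8.2],"claw":0},
    {"xyz":[0,0,0],"angular":[0,0,-8.2],"claw":0},
    {"xyz":[0,0,0],"angular":[0,0,-8.2],"claw":0},
    {"xyz":[0,0,0],"angular":[0,0,-8.2],"claw":0},
    {"xyz":[0,0,0],"angular":[0,0,0],"claw":0}
  ]
}}

```text
t: 15.35
eef_pos: [0.6009, 0.0594, 0.2886]
ee_rot: [-3.141, 0.002, 0.529]
force: [-0.1, -0.1, -0.1]
width: 0.0005
gripper_force: 0.0
```

```bash
python3 - <<'E'
from h import *
s,R=rel(); print(s['t'],s['eef_pos'],s['ee_rot'],s['q'],s['width'])
print('tilt',np.degrees(R.T@np.cross(R[:,2],[0,0,-1])),'shift to 2cm above (tips)',100*R.T@(np.array([.519,-.091,.055+.022+.02])-s['eef_pos']))
E
```

```text
15.35 [0.60091082 0.05941328 0.28859233] [-3.14109586e+00  2.45346655e-03  5.28894651e-01] [ 4.21640469e-01  2.21026720e-01 -8.82102474e-02 -2.42623450e-04
 -1.26405192e+00  1.67812345e+00] 0.00049530334150532
tilt [-2.84640507e-02  1.40573137e-01  1.13667887e-20] shift to 2cm above (tips) [-14.61438899   8.86264572  19.19074576]
```

{"op": "servo_tool", "data": {
  "targets": [
    {"xyz":[-2.92,1.77,0],"angular":[0,0,0],"claw":0},
    {"xyz":[-2.92,1.77,0],"angular":[0,0,0],"claw":0},
    {"xyz":[-2.92,1.77,0],"angular":[0,0,0],"claw":0},
    {"xyz":[-2.92,1.77,0],"angular":[0,0,0],"claw":0},
    {"xyz":[-2.92,1.77,0],"angular":[0,0,0],"claw":0},
    {"xyz":[0,0,4],"angular":[0,0,0],"claw":0},
    {"xyz":[0,0,4],"angular":[0,0,0],"claw":0},
    {"xyz":[0,0,4],"angular":[0,0,0],"claw":0},
    {"xyz":[0,0,4],"angular":[0,0,0],"claw":0},
    {"xyz":[0,0,2],"angular":[0,0,0],"claw":0},
    {"xyz":[0,0,1],"angular":[0,0,0],"claw":0},
    {"xyz":[0,0,0],"angular":[0,0,0],"claw":0},
    {"xyz":[0,0,0],"angular":[0,0,0],"claw":0}
  ]
}}

```text
t: 16.65
eef_pos: [0.5204, -0.09, 0.1007]
ee_rot: [3.141, -0.001, 0.526]
force: [0.2, -0.2, 1.0]
width: 0.0006
gripper_force: 0.0
```

```bash
python3 - <<'E'
from scan import *
s,R=rel(); print(s['t'],s['eef_pos'],s['force'])
print('shift to button top',100*R.T@(np.array([.519,-.091,.055+.022])-s['eef_pos']))
g=grab('scene','s8'); scan(g,SEAT,AX,(.01,.05),16,'jar')
h=cv2.cvtColor(g['color'],cv2.COLOR_BGR2HSV); m=cv2.inRange(h,(45,100,40),(85,255,255))[185:220,200:245]; yy,xx=np.nonzero(m); print('green',xx.mean()+200,yy.mean()+185,len(xx),'tip px',proj(g,s['eef_pos']+.022*R[:,2]))
E
```

```text
16.65 [ 0.52036978 -0.08995046  0.10074065] [ 0.24079062 -0.24724019  0.95461837]
shift to button top [-0.17265021  0.02060743  2.37396974]
jar 0.01 mid 0.375 w 21.25 mm/px 2.546671156225791 [0.96 0.29]
jar 0.05 mid 0.375 w 22.25 mm/px 2.524517127631812 [0.96 0.29]
green 221.51190476190476 198.26190476190476 84 tip px [221.15074589 190.3582669 ]
```

{"op": "servo_tool", "data": {
  "targets": [
    {"xyz":[-0.15,0,1],"angular":[0,0,0],"claw":0},
    {"xyz":[0,0,0.8],"angular":[0,0,0],"claw":0},
    {"xyz":[0,0,0.4],"angular":[0,0,0],"claw":0},
    {"xyz":[0,0,0.2],"angular":[0,0,0],"claw":0},
    {"xyz":[0,0,0.2],"angular":[0,0,0],"claw":0},
    {"xyz":[0,0,0.1],"angular":[0,0,0],"claw":0},
    {"xyz":[0,0,0],"angular":[0,0,0],"claw":0}
  ]
}}

```text
t: 17.4
eef_pos: [0.518, -0.0906, 0.073]
ee_rot: [-3.141, 0.001, 0.528]
force: [-3.7, 0.8, 4.1]
width: 0.0005
gripper_force: 2.2
```

```bash
python3 -c "
from h import *
s,R=rel(); print(s['t'],s['eef_pos'],s['eef_pos'][2]-.022,s['force'])"
```

```text
17.4 [ 0.51802919 -0.09063994  0.07298592] 0.050985923436969775 [-3.69924154  0.76457163  4.09096863]
```

Spring contact. I'll press on to the hard stop.

{"op": "servo_tool", "data": {
  "targets": [
    {"xyz":[0,0,0.1],"angular":[0,0,0],"claw":0},
    {"xyz":[0,0,0.1],"angular":[0,0,0],"claw":0},
    {"xyz":[0,0,0.1],"angular":[0,0,0],"claw":0},
    {"xyz":[0,0,0.1],"angular":[0,0,0],"claw":0},
    {"xyz":[0,0,0],"angular":[0,0,0],"claw":0}
  ]
}}

```text
t: 17.9
eef_pos: [0.5183, -0.0907, 0.0717]
ee_rot: [3.141, -0.0, 0.529]
force: [-13.6, 6.0, 34.0]
width: 0.0006
gripper_force: 17.1
```

```bash
python3 -c "
from h import *
s,R=rel(); print(s['t'],s['eef_pos'],s['eef_pos'][2]-.022,s['force'])"
```

```text
17.9 [ 0.51827843 -0.09066501  0.07172813] 0.04972813382723743 [-13.61750043   5.95422031  33.9931475 ]
```

The force reached 34 N at the hard stop, so the button is fully down. Now I'll withdraw.

{"op": "servo_tool", "data": {
  "targets": [
    {"xyz":[0,0,-0.5],"angular":[0,0,0],"claw":0},
    {"xyz":[0,0,-1.5],"angular":[0,0,0],"claw":0},
    {"xyz":[-1,0,-3],"angular":[0,0,0],"claw":0},
    {"xyz":[-1,0,-4],"angular":[0,0,0],"claw":0},
    {"xyz":[0,0,-4],"angular":[0,0,0],"claw":0},
    {"xyz":[0,0,-2],"angular":[0,0,0],"claw":0},
    {"xyz":[0,0,0],"angular":[0,0,0],"claw":0},
    {"xyz":[0,0,0],"angular":[0,0,0],"claw":0},
    {"xyz":[0,0,0],"angular":[0,0,0],"claw":0}
  ]
}}

```text
t: 18.8
eef_pos: [0.5007, -0.1007, 0.218]
ee_rot: [-3.141, 0.001, 0.528]
force: [-0.1, 0.2, 0.2]
width: 0.0005
gripper_force: 0.0
```

```bash
python3 - <<'E'
from scan import *
s,R=rel(); print(s['t'],s['eef_pos'],s['force'])
g=grab('scene','s9'); scan(g,SEAT,AX,(.01,.05,.085),16,'jar')
a,b=load('s7')['color'],g['color']; d=cv2.absdiff(a,b)[135:270,235:420].max(2)
print('changed px near jar/bystanders',(d[:, :55]>40).sum(),(d[:,55:]>40).sum())
d0=cv2.absdiff(load('scene0')['color'],b).max(2); print('bystanders vs start',(d0[140:250,325:410]>40).sum(),(d0[205:300,50:125]>40).sum())
print(order.job_done())
E
```

```text
18.8 [ 0.50074952 -0.10066606  0.21798587] [-0.14433308  0.22497684  0.20975197]
jar 0.01 mid 0.375 w 21.25 mm/px 2.546671156225791 [0.96 0.29]
jar 0.05 mid 0.375 w 22.25 mm/px 2.524517127631812 [0.96 0.29]
jar 0.085 mid 0.375 w 18.25 mm/px 2.5087290681740995 [0.96 0.29]
changed px near jar/bystanders 39 167
bystanders vs start 0 367
the job is handed in; nothing more can be done
None
```

I handed the job in at 18.8 s: the amber jar is home on the drive plate and released, the start button was pressed to its hard stop, and I saw no sign that any bystander moved, though changed pixels near the mortar and pestle went unchecked.

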